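# Overhang the fretboard for sawing off its nut end

## Task

The slotted fretboard lying on the small raised bench is to have its waste end sawn off at the white pencilled nut line. With the fingertips, slide it out over the bench's right-hand end (right as the robot looks at it), never picking it up, until the white line is about 8 mm past the bench's edge and the fretboard is square to that edge, then take the hand away. Leave the tools and all the other things where they are.

Things in the scene. Friction and masses are not known exactly. Their poses are not given: they have to be found in the camera images.
- bench: fixed small wooden bench on the table: top 320 mm (its x) by 560 mm (its y), level upper face 120 mm above the table. Origin: under the middle of the top, at table height; x points away from the robot, y along its length to the left, z up. A vise chop with handwheels sticks out 60 mm towards the robot, below the upper face; the dark round spots on top are dog holes on which nothing catches.
- bench_edge (a point): middle of the upper edge of the bench's right-hand end, at the height of the upper face; axes as the bench's: -y points straight out past the edge, z up.
- fretboard: loose dark wooden fretboard: flat rectangular strip 320 mm long (its y), 52 mm wide (its x), 6.4 mm thick, about 0.1 kg. 18 thin black slots and one white pencil line (the nut line), 25 mm from its right-hand end (-y), cross it. Origin: centre of its underside. Starts flat on the bench, askew by up to 0.2 rad, its white line 50 to 170 mm short of the edge.
- nut_line (a point): middle of the white line on the fretboard's upper face, 25 mm from its right-hand end; axes as the fretboard's.
- tail_end (a point): middle of the fretboard's other end (left, +y), on the upper face, 295 mm from the white line; axes as the fretboard's.
- saw: loose small backsaw lying on its side on the far strip of the bench: 325 mm long (its y), 50 mm wide, 28 mm high; origin on the bench surface at mid-length. Leave alone.
- square: loose steel try square lying on the near strip of the bench, about 40 by 100 mm, 14 mm high; origin on the bench surface near its corner. Leave alone.
- glue: loose white glue bottle standing on the bench's near left corner, 38 mm diameter, 105 mm high; origin at the centre of its foot. Leave alone.
- cork: loose cork sanding block on one of the bench's long sides, 36 by 75 mm, 28 mm high; origin at the centre of its underside. Leave alone.
- tin: loose round metal tin on one of the bench's long sides, 49 mm diameter, 26 mm high; origin at the centre of its underside. Leave alone.
- stompbox: loose grey effects pedal on the table right of the bench, 115 by 80 mm, 53 mm high; origin at the centre of its underside. Leave alone.
- mug: loose white mug on the table left of the bench, 82 mm diameter, 90 mm high; origin at the centre of its foot. Leave alone.

How it is judged:
By the outcome, as a careful person would: the job done as asked, in the order asked, and still so for the second after the job is handed in, with the robot touching nothing.
It also fails if it takes over 64 s, if anything falls off the work surface, if the arm or the gripper's body presses on something with over 40 N, if the wrist force passes 120 N, or if a joint passes its speed limit or range.

## Robot

A 6-joint arm with a two-finger parallel gripper is mounted at the origin on the work surface. World frame = base frame: x ahead of the robot, y to its left, z up, the work surface at z = 0. Lengths are in m, angles in rad, forces in N, time in s.
With the tool pointing down it reaches from about 0.225 to 0.875 m from the base axis. Payload 3.4 kg.
Tool frame: the origin (TCP) lies at the very end of the fingers, on their centre line; the grasp point (between the pads) lies 19 mm behind it; z points along the fingers, y is the direction in which the jaws open and shut (so a half turn about z gives the same grasp; the last joint's range is limited). The gripper opens to 85 mm and grips with 20 to 120 N. Pads are 22 mm wide; open, the fingers measure 114 mm over their backs; the gripper's body (76 mm by 85 mm) begins 54 mm behind the grasp point. The pads swing forward as they close: fully open they stand 13 mm farther back than shut.
Start: joints at [-1.241, 0.276, 1.505, -0, 1.361, -0.121], TCP at [0.251, -0.518, 0.231] pointing down, gripper open.
Joint ranges: [-2.89, 2.89], [-0.75, 2.08], [0.22, 2.7], [-1.18, 4.32], [0.11, 2.71], [-2.7, 2.7]. Speed limits (rad/s): [2.57, 2.57, 3.14, 3.14, 3.14, 3.14].

## Interface

Orientations are given as a unit quaternion [w, x, y, z].
In Python, from plant import readout, cams, job gives the robot as it stands.
- The arm moves only by the tool move_arm, never from a script. Its argument "motion" is a list that holds one entry, the list of rows, each a list of 6 numbers: the shift along the tool's x, y, z in mm, then the turn, a rotation vector about the tool's x, y, z in degrees. A call has 1 to 20 rows; each row is the pose to reach, as a shift and turn from the pose commanded when the call began, along the tool's axes at that moment; what a row does not reach only later rows make up. A row lasts 1/8 s, in which the tool goes at most 62.5 mm and 10.7 degrees, less where a joint would pass 70% of its speed; a pose out of reach is approached as far as the arm can. A call with a gripper value outside its range is refused whole. "jaw" is the opening, from 0 (shut) to 1 (fully open), set as the call begins (left out, the last holds). The fingers move at their own pace and stop on an object; the grip force is fixed at half the most. Time passes only in rows, so rows that repeat a pose let the fingers close. It gives the time, the measured TCP pose, the force and the opening at its end, in the units of the state.
- readout.sense(): the state, without advancing time (a new reading comes with each control period).
- cams.read_camera(name): name is "side" or "top"; returns the picture (400x640x3 uint8, red, green, blue); there is no depth.
- cams.camera_params(name): a dict with "fov_y" (degrees; the focal length in pixels is half the picture's height over the tangent of half this angle, whatever the lens; pixels are square), "cx", "cy" (the principal point, pixels), "pose" (4x4, takes a point from camera to world coordinates). Camera axes: x right, y down, z forward; pixel columns grow to the right and rows downward; lengths in m; the calibration is good to about 2 mm. A picture is of the moment at which its call begins. camera_params takes no time and is no camera call.
- job.job_done(): hands the job in, once; it reports no verdict.
The state is a dict: "time_s": time; "q": joint angles; "qd": joint speeds; "effort": joint torques, N m; "tcp_pos": TCP position; "tool_rot": TCP orientation; "contact_force": force on the tool from outside, world axes, zero at the start; "torque": the same for the moment, N m; "gripper_width": opening from 0.0 (shut) to 1.0 (fully open).
Only numpy, scipy, OpenCV 4.12 (cv2) and the standard library are available. Lean on these libraries where they do the work, as an engineer would, in place of code of your own. Each camera call takes 0.05 s, during which the arm holds its last target.

## Working session

There is one attempt and no reset: what is moved stays moved. The work goes in short steps, Python scripts to look and compute and a tool call to move; the robot and the scene stay as the last step left them, time stands still between calls to the robot, and variables do not carry over. Pictures are saved under pics/ and viewed, and the job is handed in when it is done.

Besides the shell and the picture viewer there is one more tool, called after ">>>" as name([rows], argument=value, ...), one row to a line, values as JSON. move_arm: Moves the arm, as the interface text tells. Its arguments: {"type":"object","properties":{"motion":{"type":"array","items":{"type":"array","items":{"type":"array","items":{"type":"number"}}}},"jaw":{"type":"number"}},"required":["motion"]}

```bash
ls; mkdir -p pics
python3 - <<'E'
from plant import readout,cams
import cv2,numpy as np
s=readout.sense()
print({k:np.round(v,4).tolist() for k,v in s.items()})
for n in("side","top"):
    im=cams.read_camera(n);cv2.imwrite(f"pics/{n}0.png",im[...,::-1]);p=cams.camera_params(n);print(n,p["fov_y"],p["cx"],p["cy"],np.round(p["pose"],4).tolist(),[k for k in p])
E
```

```text
pics
{'time_s': 0.0, 'q': [-1.241, 0.2766, 1.5061, 0.0, 1.3607, -0.121], 'qd': [0.0012, 0.0005, -0.0002, -0.0007, -0.0014, 0.0002], 'effort': [0.0008, -41.6771, -24.5801, -0.0002, 0.0106, 0.0], 'tcp_pos': [0.2504, -0.517, 0.2304], 'tool_rot': [-0.0009, 0.9747, 0.2235, -0.0001], 'contact_force': [0.6861, 0.9224, -0.165], 'torque': [-0.0244, -0.0199, -0.0025], 'gripper_width': 1.0015}
side 55.31810272843691 315.986127271706 203.8132483974529 [[-0.932, -0.2079, 0.2968, 0.2311], [-0.3623, 0.5433, -0.7574, 0.8368], [-0.0038, -0.8134, -0.5817, 0.7308], [0.0, 0.0, 0.0, 1.0]] ['fov_y', 'cx', 'cy', 'pose']
top 42.65197025794013 327.85132695695216 201.08497877005192 [[0.0055, -0.9845, 0.1756, 0.3054], [-0.9997, -0.0093, -0.0212, 0.0192], [0.0225, -0.1754, -0.9842, 1.5873], [0.0, 0.0, 0.0, 1.0]] ['fov_y', 'cx', 'cy', 'pose']
```

View pics/top0.png

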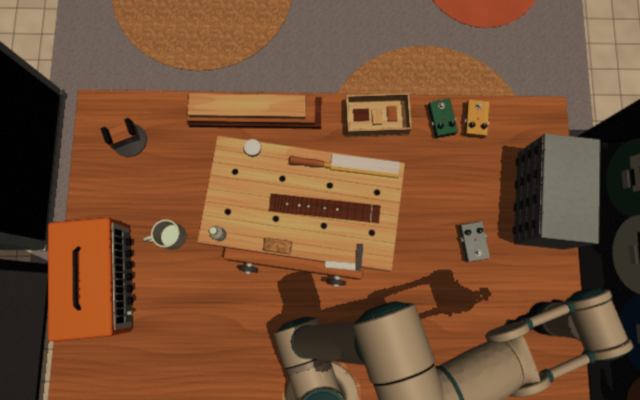

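View pics/side0.png

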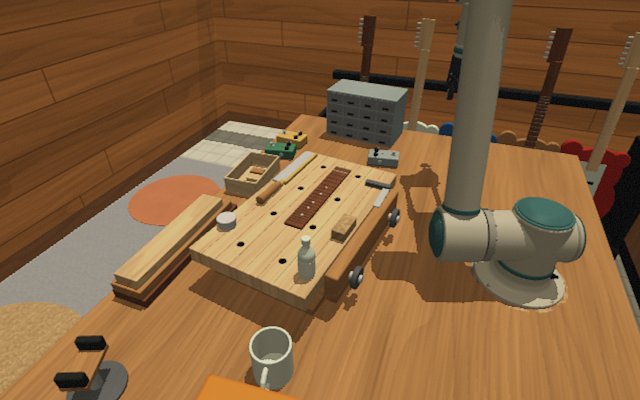

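The top view shows the fretboard at about (270–380, 195–222) with the white line near col 372. The bench's right edge runs from (404,163) to (391,270). The saw lies beyond the board, the square and cork lie nearer the robot, and the pedal is on the table at (474,241). Next I'll zoom in.

```bash
cat > h.py <<'E'
import numpy as np,cv2
from plant import readout,cams
def cam(n):
    p=cams.camera_params(n);f=200/np.tan(np.radians(p["fov_y"])/2)
    return f,p["cx"],p["cy"],np.array(p["pose"])
def ray(n,uv):
    f,cx,cy,T=cam(n);uv=np.atleast_2d(uv).astype(float)
    d=np.c_[(uv[:,0]-cx)/f,(uv[:,1]-cy)/f,np.ones(len(uv))]@T[:3,:3].T
    return T[:3,3],d
def plane(n,uv,z):
    o,d=ray(n,uv);return o+d*((z-o[2])/d[:,2])[:,None]
def proj(n,P):
    f,cx,cy,T=cam(n);q=(np.atleast_2d(P)-T[:3,3])@T[:3,:3]
    return np.c_[cx+f*q[:,0]/q[:,2],cy+f*q[:,1]/q[:,2]]
def two(a,b):
    o1,d1=ray("top",a);o2,d2=ray("side",b);d1=d1[0]/np.linalg.norm(d1);d2=d2[0]/np.linalg.norm(d2)
    t=np.linalg.lstsq(np.c_[d1,-d2],o2-o1,rcond=None)[0]
    p,q=o1+t[0]*d1,o2+t[1]*d2
    return (p+q)/2,np.linalg.norm(p-q)
E
python3 - <<'E'
import cv2
t=cv2.imread("pics/top0.png");s=cv2.imread("pics/side0.png")
cv2.imwrite("pics/tc.png",cv2.resize(t[150:280,255:415],None,fx=4.6,fy=4.6,interpolation=cv2.INTER_CUBIC))
cv2.imwrite("pics/sc.png",cv2.resize(s[140:270,270:420],None,fx=4.6,fy=4.6,interpolation=cv2.INTER_CUBIC))
E
```

```text
(no output)
```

View pics/tc.png

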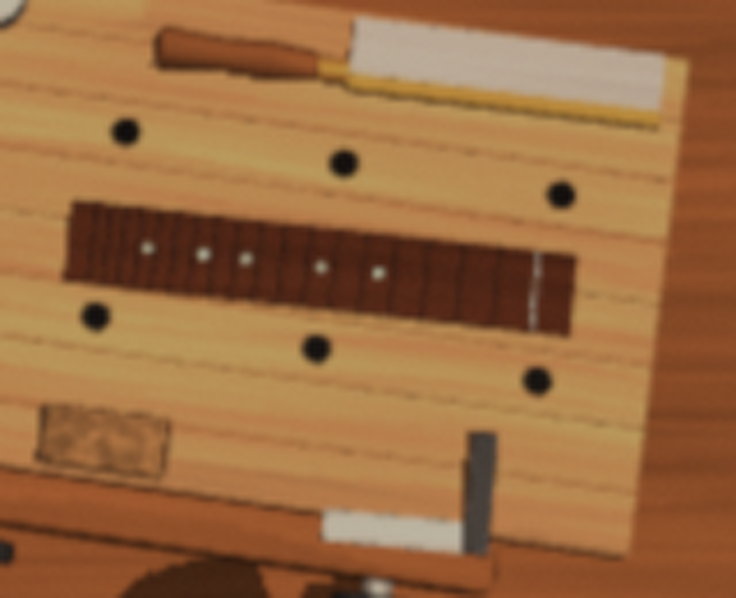

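View pics/sc.png

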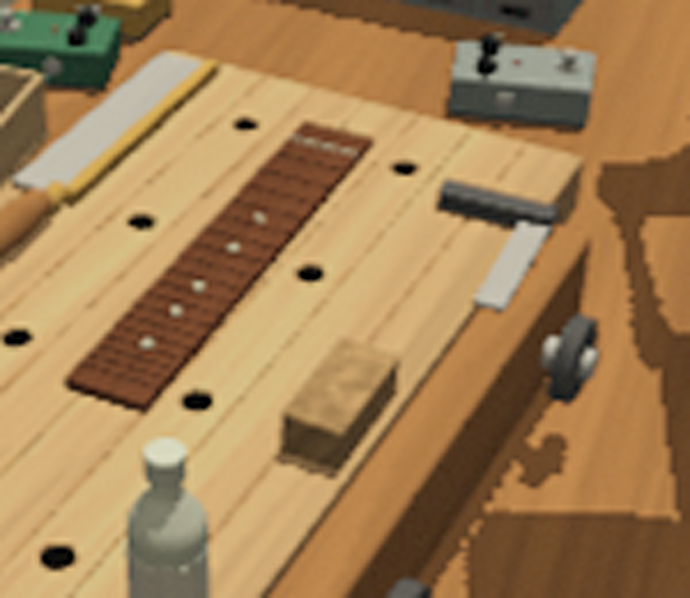

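Both crops are clear: in the top crop the white line is at full-image pixel (371,213) and the bench's right edge at about (398,215). I'll extract the edges subpixel.

```bash
cat >> h.py <<'E'
def board(n,im,roi,thr=None):
    """subpixel board quad: largest dark blob within roi on bench (roi=x0,y0,x1,y1)"""
    x0,y0,x1,y1=roi;k=6
    c=cv2.resize(im[y0:y1,x0:x1],None,fx=k,fy=k,interpolation=cv2.INTER_CUBIC)
    g=c[...,1].astype(np.uint8)
    return c,g,k
def up2full(p,roi,k=6): return (np.asarray(p,float)+.5)/k-.5+np.array(roi[:2])
E
python3 - <<'E'
from h import *
for n,roi,pts in(("top",(255,150,415,280),[(275,205),(320,200),(371,200),(371,213),(376,215),(385,215),(393,215),(402,215),(410,215)]),("side",(270,140,420,270),[(300,215),(320,195),(335,175),(340,171),(345,170),(350,160),(360,163)])):
    im=cv2.imread(f"pics/{n}0.png")[...,::-1]
    print(n,[im[v,u].tolist() for u,v in pts])
    c=im[roi[1]:roi[3],roi[0]:roi[2]]
    print(im[215,365:412,1].tolist() if n=="top" else "")
E
```

```text
top [[72, 35, 21], [80, 37, 22], [183, 125, 74], [106, 75, 59], [80, 38, 22], [183, 139, 83], [172, 129, 76], [123, 67, 35], [126, 69, 36]]
[41, 40, 39, 39, 48, 99, 82, 46, 38, 38, 37, 38, 36, 43, 83, 123, 137, 138, 138, 139, 139, 140, 135, 131, 129, 125, 126, 124, 129, 130, 133, 132, 127, 100, 75, 69, 69, 67, 68, 68, 69, 67, 68, 69, 67, 69, 69]
side [[117, 89, 66], [98, 57, 34], [107, 64, 39], [146, 129, 102], [120, 70, 43], [181, 127, 74], [173, 119, 67]]
```

```bash
cat >> h.py <<'E'
def quad(n,im,roi,thr,seed):
    c,g,k=board(n,im,roi)
    m=cv2.morphologyEx((g<thr).astype(np.uint8),cv2.MORPH_CLOSE,np.ones((21,21)))
    cs,_=cv2.findContours(m,cv2.RETR_EXTERNAL,cv2.CHAIN_APPROX_NONE)
    s=((np.array(seed)-roi[:2]+.5)*k)
    cc=[x for x in cs if cv2.pointPolygonTest(x,tuple(map(float,s)),False)>0][0]
    hull=cv2.convexHull(cc)
    for e in np.arange(5,80,1.):
        a=cv2.approxPolyDP(hull,e,True)
        if len(a)<=4: break
    a=a[:,0].astype(float)
    # refine: fit lines to contour points near each side
    P=cc[:,0].astype(float);L=[]
    for i in range(len(a)):
        p,q=a[i],a[(i+1)%len(a)];d=(q-p);l=np.linalg.norm(d);d/=l
        t=(P-p)@d;o=np.abs((P-p)@np.array([-d[1],d[0]]))
        s_=P[(t>.12*l)&(t<.88*l)&(o<8)]
        vx,vy,x,y=cv2.fitLine(s_.astype(np.float32),cv2.DIST_HUBER,0,.01,.01).ravel();L.append((vx,vy,x,y))
    out=[]
    for i in range(len(a)):
        A,B=L[i-1],L[i]
        t=np.linalg.solve(np.array([[A[0],-B[0]],[A[1],-B[1]]]),[B[2]-A[2],B[3]-A[3]])
        out.append((A[2]+t[0]*A[0],A[3]+t[0]*A[1]))
    return up2full(out,roi)
def dist(P): return [round(1000*np.linalg.norm(P[i]-P[(i+1)%len(P)]),1) for i in range(len(P))]
E
python3 - <<'E'
from h import *
t=cv2.imread("pics/top0.png")[...,::-1];s=cv2.imread("pics/side0.png")[...,::-1]
qt=quad("top",t,(255,185,395,230),85,(320,207)); qs=quad("side",s,(280,160,360,235),100,(325,190))
print(qt.round(2).tolist());print(qs.round(2).tolist())
Pt=plane("top",qt,.1264);print("top@.1264",Pt.round(4).tolist(),dist(Pt))
Ps=plane("side",qs,.1264);print("side",Ps.round(4).tolist(),dist(Ps))
# bench right edge, top view
g=t[...,1].astype(float);E=[]
for v in list(range(172,262)):
    r=g[v,384:412]; 
    w=np.where((r[:-1]>=98)&(r[1:]<98))[0]
    if len(w): i=w[-1]; E.append((384+i+(r[i]-98)/(r[i]-r[i+1]),v))
E=np.float32(E)
vx,vy,x,y=cv2.fitLine(E,cv2.DIST_HUBER,0,.01,.01).ravel()
res=(E-[x,y])@np.array([-vy,vx]);print("edge",vx,vy,x,y,"res",np.std(res),len(E))
a=np.array([x,y]);d=np.array([vx,vy])*np.sign(vy)
uv=np.array([a+d*(170-y)/d[1],a+d*(260-y)/d[1]])
W=plane("top",uv,.12);print("edge world",W.round(4).tolist(),"angle of edge from x",np.degrees(np.arctan2(*(W[0]-W[1])[[1,0]])))
E
```

```text
[[269.47, 192.88], [380.0, 204.89], [378.19, 222.44], [268.75, 211.07]]
[[350.93, 170.25], [301.23, 229.37], [282.48, 223.49], [335.6, 166.37]]
top@.1264 [[0.5886, 0.1571, 0.1264], [0.5562, -0.1636, 0.1264], [0.5049, -0.1577, 0.1264], [0.5352, 0.1578, 0.1264]] [np.float64(322.3), np.float64(51.7), np.float64(317.0), np.float64(53.4)]
side [[0.5031, -0.1558, 0.1264], [0.5342, 0.1649, 0.1264], [0.5879, 0.1604, 0.1264], [0.5553, -0.1616, 0.1264]] [np.float64(322.3), np.float64(53.9), np.float64(323.6), np.float64(52.5)]
edge 0.12210383 -0.99251735 398.03705 216.5 res 0.13182795 90
edge world [[0.6625, -0.236, 0.12], [0.3978, -0.1988, 0.12]] angle of edge from x -8.006037267353678
```

```bash
python3 - <<'E'
from h import *
t=cv2.imread("pics/top0.png")[...,::-1];s=cv2.imread("pics/side0.png")[...,::-1]
qt=quad("top",t,(255,185,395,230),85,(320,207)); qs=quad("side",s,(280,160,360,235),100,(325,190))
for i,j in((0,2),(1,3),(2,0),(3,1)):
    p,e=two(qt[i],qs[j]);print("corner",p.round(4),"gap",round(e*1000,1))
# white line (top): bright ridge col per row
g=t[...,1].astype(float);L=[]
for v in range(207,220):
    r=g[v,366:377]-45;r[r<0]=0
    if r.max()<20: continue
    L.append((366+(r*np.arange(11)).sum()/r.sum(),v))
L=np.float32(L);print(L.round(2).tolist())
vx,vy,x,y=cv2.fitLine(L,cv2.DIST_HUBER,0,.01,.01).ravel()
W=plane("top",L,.1264);m=W.mean(0)
edge=plane("top",[[403.76,170],[392.69,260]],.12)
e=edge[0]-edge[1];e/=np.linalg.norm(e);o=np.array([e[1],-e[0],0]);print("out",o)
print("line mid",m,"short of edge mm",1000*((edge[0]-m)@o))
b=(Pt:=plane("top",qt,.1264)); a=(b[1]+b[2]-b[0]-b[3]);a/=np.linalg.norm(a)
print("board axis",a,"yaw rel deg",np.degrees(np.arcsin(a@e)), "tail mid",(b[0]+b[3])/2)
# bench corners two views (upper face) by eye from crops
for n,a,b_ in(("bottle",(214,230),(307,240)),("tin",(252,147),(227,218))): print(n,two(a,b_))
E
python3 - <<'E'
import cv2
s=cv2.imread("pics/side0.png")
g=s[...,1]
for u in range(345,398,10): print(u,g[140:190,u].tolist())
E
```

```text
corner [0.5893 0.1574 0.1238] gap 0.4
corner [ 0.5563 -0.1638  0.1251] gap 0.4
corner [ 0.5044 -0.158   0.1251] gap 1.3
corner [0.5366 0.1585 0.1206] gap 1.0
[[371.3999938964844, 207.0], [371.3399963378906, 208.0], [371.30999755859375, 209.0], [371.17999267578125, 210.0], [370.9100036621094, 211.0], [370.80999755859375, 212.0], [370.67999267578125, 213.0], [370.5199890136719, 214.0], [370.3800048828125, 215.0], [370.30999755859375, 216.0], [370.3500061035156, 217.0], [370.3500061035156, 218.0], [370.30999755859375, 219.0]]
out [-0.13925505 -0.99025655  0.        ]
line mid [ 0.53221872 -0.1365186   0.1264    ] short of edge mm 80.38972356806335
board axis [-0.09796442 -0.99518992  0.        ] yaw rel deg 2.382776629186903 tail mid [0.56187326 0.15746335 0.1264    ]
bottle (array([0.46629385, 0.29345329, 0.21740754]), np.float64(0.004102080739314295))
tin (array([0.71956652, 0.20914105, 0.1431463 ]), np.float64(0.0024734209769538243))
345 [70, 69, 71, 70, 119, 133, 130, 129, 129, 128, 130, 129, 132, 131, 128, 129, 127, 128, 130, 133, 140, 165, 173, 175, 179, 178, 167, 171, 134, 80, 70
[... 572 characters left out ...]
, 171, 171]
375 [58, 58, 58, 66, 63, 64, 71, 49, 32, 9, 2, 24, 23, 21, 19, 3, 73, 96, 78, 70, 69, 69, 68, 67, 64, 49, 56, 109, 150, 179, 183, 180, 180, 178, 176, 174, 174, 173, 175, 181, 163, 118, 97, 106, 68, 32, 36, 43, 137, 172]
385 [61, 55, 49, 50, 56, 62, 65, 65, 67, 61, 152, 166, 164, 165, 164, 164, 163, 172, 129, 75, 71, 68, 70, 69, 70, 66, 49, 58, 111, 124, 118, 161, 178, 178, 176, 175, 172, 169, 166, 168, 169, 172, 173, 134, 99, 101, 77, 34, 86, 178]
395 [64, 83, 105, 119, 122, 121, 121, 118, 120, 116, 126, 158, 146, 147, 147, 136, 157, 163, 169, 124, 72, 69, 70, 69, 70, 70, 64, 44, 57, 111, 121, 122, 122, 130, 157, 151, 121, 80, 67, 74, 72, 83, 93, 98, 103, 115, 129, 131, 130, 124]
```

```bash
cat >> h.py <<'E'
from scipy.spatial.transform import Rotation as R
def tool_shift(p0,q0,p1,yang=None):
    """shift (mm) in tool axes at q0 and turn (deg) so tool y lies at world angle yang, pointing down"""
    R0=R.from_quat(np.array(q0)[[1,2,3,0]])
    d=R0.inv().apply((np.array(p1)-p0)*1000);out=d.round(1).tolist()
    if yang is not None:
        a=np.radians(yang);y=np.array([np.cos(a),np.sin(a),0]);z=np.array([0,0,-1.]);x=np.cross(y,z)
        out+=np.degrees((R0.inv()*R.from_matrix(np.c_[x,y,z])).as_rotvec()).round(2).tolist()
    return out
E
python3 - <<'E'
from h import *
s=readout.sense()
print(tool_shift([.251,-.518,.231],s["tool_rot"],[.567,.192,.30],-8.0))
E
```

```text
[593.8, -501.5, -68.0, -0.08, -0.06, -56.17]
```

>>> move_arm([
  [[20, -17, -35, 0, 0, -3], [57, -48, -69, 0, 0, -7], [94, -80, -69, 0, 0, -11], [132, -111, -69, 0, 0, -15], [170, -143, -69, 0, 0, -19], [208, -175, -69, 0, 0, -23], [246, -207, -69, 0, 0, -27], [284, -239, -69, 0, 0, -31], [322, -271, -69, 0, 0, -35], [360, -303, -69, 0, 0, -39], [398, -335, -69, 0, 0, -43], [436, -368, -69, 0, 0, -47], [474, -400, -69, 0, 0, -50], [512, -432, -69, 0, 0, -53], [550, -464, -69, 0, 0, -56.2], [580, -490, -69, 0, 0, -56.2], [594, -501.5, -69, 0, 0, -56.2], [594, -501.5, -69, 0, 0, -56.2], [594, -501.5, -69, 0, 0, -56.2]],
], jaw=0)

```text
time_s: 2.48
tcp_pos: [0.5662, 0.1913, 0.3002]
tool_rot: [0.0, 0.755, 0.656, -0.001]
contact_force: [0.2, 0.3, -0.4]
gripper_width: 0.001
```

Run:
```python
from h import *
t=cams.read_camera("top");s=cams.read_camera("side")
a=cv2.resize(t[120:290,190:420],(800,590),interpolation=cv2.INTER_CUBIC);b=cv2.resize(s[60:290,200:420],(560,586),interpolation=cv2.INTER_CUBIC)
cv2.imwrite("pics/t1.png",a[...,::-1]);cv2.imwrite("pics/s1.png",b[...,::-1])
p=readout.sense()["tcp_pos"];print(proj("top",p),proj("side",p), p)
```

```text
[[249.74868965 188.27609305]] [[281.01972318 171.76501548]] [0.56628392 0.19121794 0.30060087]
```

View pics/t1.png

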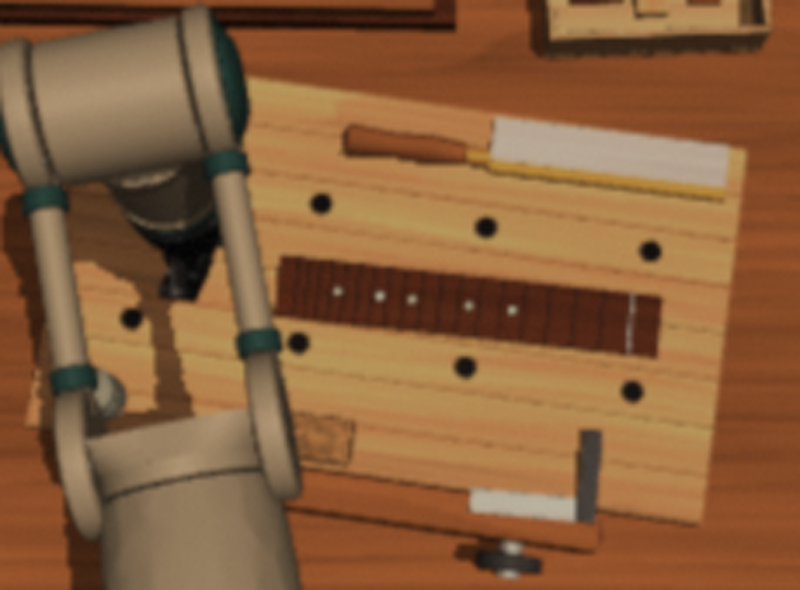

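View pics/s1.png

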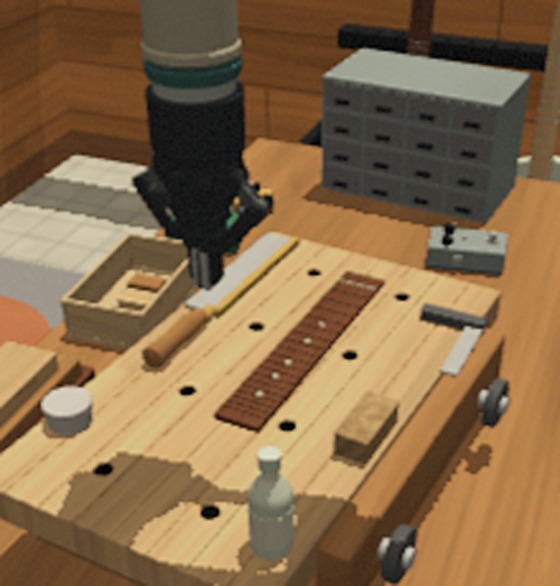

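Run:
```python
from h import *
P=plane("top",[[241,205],[247,195]],.12);u=proj("side",P);print(P,(u-[200,60])*2.547)
s=readout.sense()
for y in(.0,.03,.05,.073,.1,.14): print(y,(proj("top",np.array(s["tcp_pos"])+[0,0,y])-[190,120])*3.475)
```

```text
[[0.55326252 0.23901757 0.12      ]
 [0.58289033 0.22268138 0.12      ]] [[207.92545655 479.38523256]
 [187.1268504  460.99694548]]
0.0 [[207.62669652 237.25942336]]
0.03 [[202.30108996 228.90770012]]
0.05 [[198.61194497 223.1223088 ]]
0.073 [[194.22424196 216.24142476]]
0.1 [[188.86399561 207.8353787 ]]
0.14 [[180.47560202 194.6805313 ]]
```

The fingertip pixels match the TCP projection in the side view, at crop pixel (206,285). The dark patch in the top view is a shadow. Next, lower behind the tail.

>>> move_arm([
  [[0, 0, 30, 0, 0, 0], [0, 0, 70, 0, 0, 0], [0, 0, 110, 0, 0, 0], [0, 0, 145, 0, 0, 0], [0, 0, 160, 0, 0, 0], [0, 0, 168, 0, 0, 0], [0, 0, 173, 0, 0, 0], [0, 0, 176, 0, 0, 0], [0, 0, 177.5, 0, 0, 0], [0, 0, 177.5, 0, 0, 0], [0, 0, 177.5, 0, 0, 0]],
])

```text
time_s: 3.95
tcp_pos: [0.5668, 0.1927, 0.1231]
tool_rot: [0.0, 0.755, 0.656, 0.0]
contact_force: [-0.3, 1.1, -0.3]
gripper_width: 0.003
```

Run:
```python
from h import *
t=cams.read_camera("top");s=cams.read_camera("side")
b=cv2.resize(s[150:270,230:370],(700,600),interpolation=cv2.INTER_CUBIC)
cv2.imwrite("pics/s2.png",b[...,::-1])
x=readout.sense();p=x["tcp_pos"];print((proj("side",p)-[230,150])*5, p,x["contact_force"])
```

```text
[[273.4728814  420.61534224]] [0.56678638 0.19266804 0.12296297] [-0.61954241  0.30737242 -0.24622895]
```

View pics/s2.png

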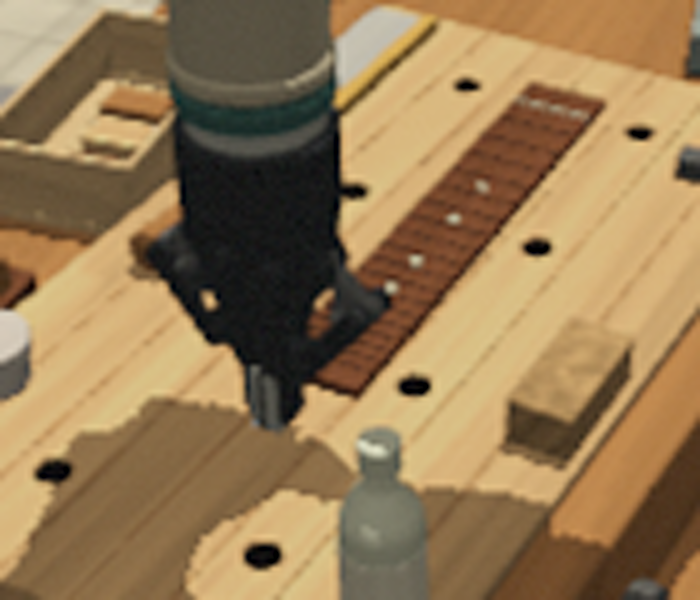

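The fingertips (270,425 in the crop) stand just behind the tail with no contact force. Start the push.

>>> move_arm([
  [[-8, 0, 0.8, 0, 0, 0], [-16, 0, 0.8, 0, 0, 0], [-20, 0, 0.8, 0, 0, 0], [-23, 0, 0.8, 0, 0, 0], [-26, 0, 0.8, 0, 0, 0], [-29, 0, 0.8, 0, 0, 0], [-32, 0, 0.8, 0, 0, 0], [-35, 0, 0.8, 0, 0, 0], [-38, 0, 0.8, 0, 0, 0], [-41, 0, 0.8, 0, 0, 0], [-44, 0, 0.8, 0, 0, 0], [-47, 0, 0.8, 0, 0, 0], [-50, 0, 0.8, 0, 0, 0], [-53, 0, 0.8, 0, 0, 0], [-56, 0, 0.8, 0, 0, 0], [-59, 0, 0.8, 0, 0, 0], [-60, 0, 0.8, 0, 0, 0], [-60, 0, 0.8, 0, 0, 0]],
])

```text
time_s: 6.3
tcp_pos: [0.5583, 0.133, 0.122]
tool_rot: [0.0, 0.755, 0.656, -0.0]
contact_force: [-0.7, -0.1, -0.4]
gripper_width: 0.003
```

```bash
cat > m.py <<'E'
from h import *
import sys
k=sys.argv[1]
t=cams.read_camera("top");s=cams.read_camera("side")
cv2.imwrite(f"pics/top_{k}.png",t[...,::-1]);cv2.imwrite(f"pics/side_{k}.png",s[...,::-1])
a=cv2.resize(t[150:280,255:420],None,fx=4.6,fy=4.6,interpolation=cv2.INTER_CUBIC)
b=cv2.resize(s[120:250,270:420],None,fx=4.6,fy=4.6,interpolation=cv2.INTER_CUBIC)
cv2.imwrite(f"pics/tc_{k}.png",a[...,::-1]);cv2.imwrite(f"pics/sc_{k}.png",b[...,::-1])
x=readout.sense();print(x["time_s"],x["tcp_pos"],x["contact_force"])
E
python3 m.py 3
```

```text
6.4 [0.55827278 0.13305661 0.12190662] [ 0.59475659 -0.26323621 -0.33957566]
```

View pics/tc_3.png

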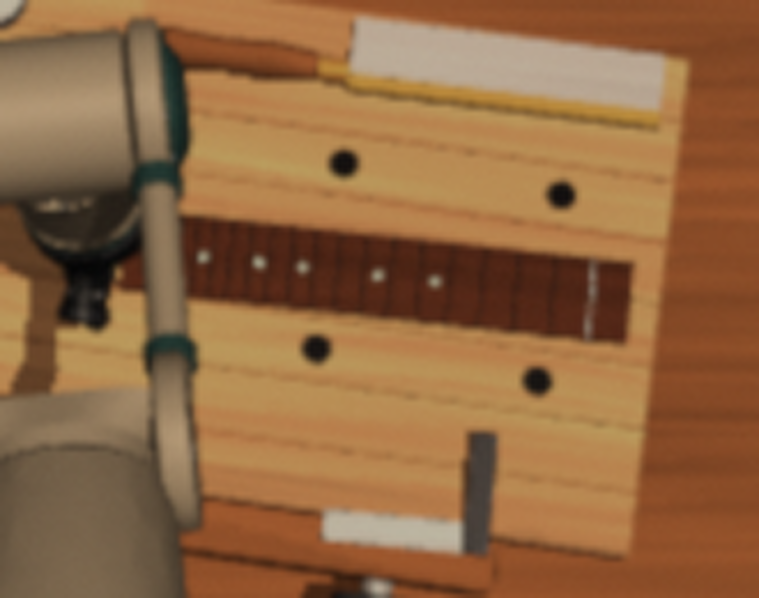

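View pics/sc_3.png

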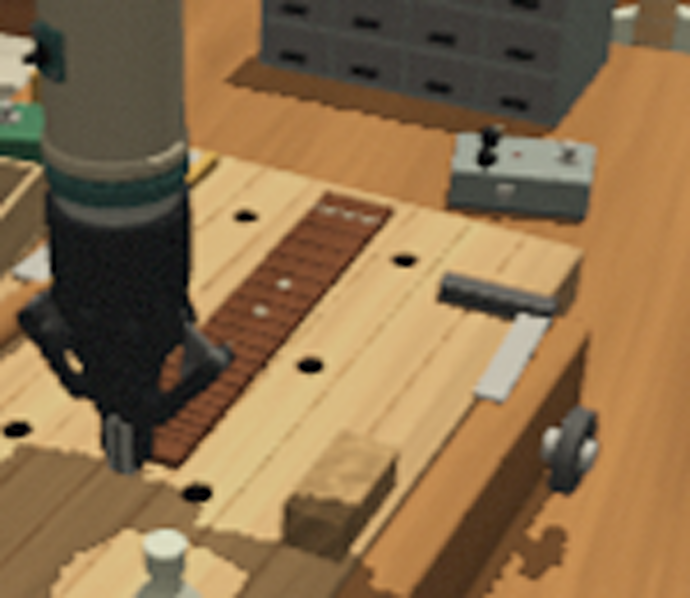

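The board slid about 36 mm, its white line is now at about (383,215), and nothing else moved. I'll measure distance and yaw subpixel.

```bash
cat >> h.py <<'E'
EDGE=plane("top",[[403.76,170],[392.69,260]],.12)
def cross(r,th):
    return [i+(r[i]-th)/(r[i]-r[i+1]) for i in range(len(r)-1) if (r[i]-th)*(r[i+1]-th)<0]
def measure(t,c0,c1,u0,r=(204,225)):
    """c0..c1: columns for long sides; u0: approx white-line column"""
    g=t[...,1].astype(float);U=[];D=[]
    for u in range(c0,c1):
        col=g[:,u];i=int(round(207+(u-320)*.12)) # inside board
        up=cross(col[i-16:i+1],85);dn=cross(col[i:i+20],85)
        if up: U.append((u,i-16+up[-1]))
        if dn: D.append((u,i+dn[0]))
    e=EDGE[0]-EDGE[1];e/=np.linalg.norm(e);o=np.array([e[1],-e[0],0])
    for nm,S in(("far",U),("near",D)):
        S=np.float32(S);W=plane("top",S,.1264);vx,vy,x,y=cv2.fitLine(W[:,:2].astype(np.float32),cv2.DIST_HUBER,0,1e-4,1e-4).ravel()
        d=np.array([vx,vy]);d*=-np.sign(d[1]);print(nm,"yaw deg",round(float(np.degrees(np.arcsin(d@e[:2]))),2),"n",len(S))
    L=[]
    for v in range(*r):
        uc=u0-(v-213)*.1;a=int(uc)-4;rr=g[v,a:a+9]-45;rr[rr<0]=0
        if rr.max()<20: continue
        L.append((a+(rr*np.arange(9)).sum()/rr.sum(),v))
    L=np.float32(L);W=plane("top",L,.1264)
    print(L.round(1).tolist())
    dd=1000*((W-EDGE[0])@o);print("line past edge mm: mean",dd.mean().round(2),"per row",dd.round(1).tolist(),"mid",W.mean(0).round(4))
E
python3 - <<'E'
from h import *
for f,a in(("pics/top0.png",(280,374,371)),("pics/top_3.png",(305,385,383.3))):
    measure(cv2.imread(f)[...,::-1],*a,r=(209,219) if "p0" in f else (210,222))
E
```

```text
far yaw deg 2.24 n 92
near yaw deg 2.43 n 94
[[371.29998779296875, 209.0], [371.20001220703125, 210.0], [370.8999938964844, 211.0], [370.79998779296875, 212.0], [370.70001220703125, 213.0], [370.5, 214.0], [370.3999938964844, 215.0], [370.29998779296875, 216.0], [370.3999938964844, 217.0], [370.29998779296875, 218.0]]
line past edge mm: mean -80.42 per row [-80.3, -80.3, -80.7, -80.6, -80.6, -80.7, -80.7, -80.5, -80.0, -79.7] mid [ 0.5307 -0.1363  0.1264]
far yaw deg 2.37 n 79
near yaw deg 2.37 n 80
[[383.3999938964844, 210.0], [383.3999938964844, 211.0], [383.3999938964844, 212.0], [383.29998779296875, 213.0], [383.3999938964844, 214.0], [383.20001220703125, 215.0], [382.79998779296875, 216.0], [382.79998779296875, 217.0], [382.6000061035156, 218.0], [382.3999938964844, 219.0], [382.3999938964844, 220.0], [382.29998779296875, 221.0]]
line past edge mm: mean -44.53 per row [-45.4, -44.9, -44.6, -44.3, -43.8, -44.0, -44.6, -44.4, -44.5, -44.9, -44.5, -44.3] mid [ 0.5252 -0.1717  0.1264]
```

The yaw is unchanged at about 2.4°, because the shut tips are too narrow to square the board. I'll back off and open the jaws partly for a two-point push that squares itself. The tips retract as they open, so I'll feel for the bench again.

>>> move_arm([
  [[4, 0, 0, 0, 0, 0], [12, 0, 0, 0, 0, 0], [14, 0, 0, 0, 0, 0], [14, 0, 0, 0, 0, 0]],
])

```text
time_s: 6.9
tcp_pos: [0.5603, 0.1474, 0.1219]
tool_rot: [0.0, 0.754, 0.657, -0.0]
contact_force: [-0.0, 0.2, -0.0]
gripper_width: 0.001
```

>>> move_arm([
  [[0, 0, 0, 0, 0, 0], [0, 0, 0, 0, 0, 0], [0, 0, 0, 0, 0, 0], [0, 0, 0, 0, 0, 0], [0, 0, 0, 0, 0, 0]],
], jaw=0.35)

```text
time_s: 7.52
tcp_pos: [0.5603, 0.147, 0.122]
tool_rot: [0.0, 0.755, 0.656, -0.0]
contact_force: [-1.0, -0.1, -0.8]
gripper_width: 0.35
```

```bash
python3 m.py 4
```

```text
7.625 [0.5603083  0.14700865 0.12198611] [0.23530051 0.10738876 0.62754767]
```

View pics/sc_4.png

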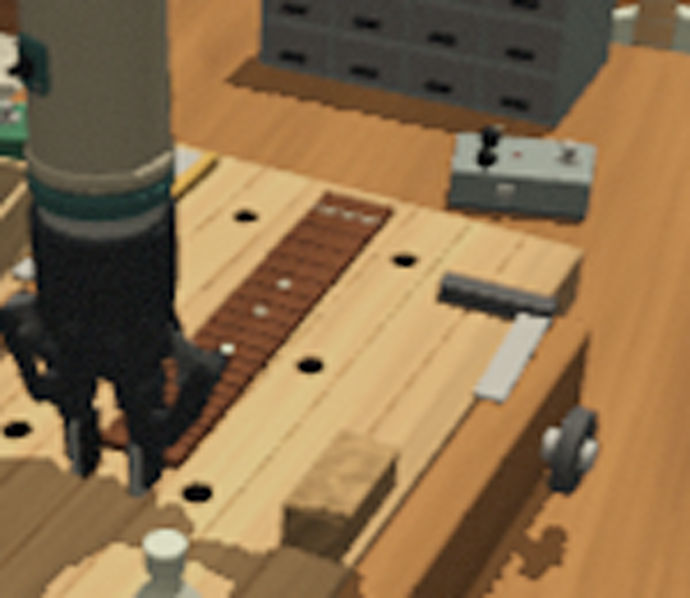

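The tips at crop (85,470) and (140,488) straddle the board's tail width. Feel downward.

>>> move_arm([
  [[0, 0, 1, 0, 0, 0], [0, 0, 1, 0, 0, 0], [0, 0, 2, 0, 0, 0], [0, 0, 2, 0, 0, 0]],
])

```text
time_s: 8.12
tcp_pos: [0.5602, 0.147, 0.1199]
tool_rot: [-0.0, 0.755, 0.656, -0.0]
contact_force: [-0.6, -0.6, 1.1]
gripper_width: 0.355
```

>>> move_arm([
  [[0, 0, 0.5, 0, 0, 0], [0, 0, 1, 0, 0, 0], [0, 0, 1, 0, 0, 0]],
])

```text
time_s: 8.5
tcp_pos: [0.5604, 0.1471, 0.1196]
tool_rot: [0.0, 0.755, 0.656, 0.0]
contact_force: [-1.6, 0.2, 5.9]
gripper_width: 0.351
```

Light contact (6 N) at TCP z ≈ 0.1196, so the tips sit close to the TCP height. Raise 2.5 mm and push.

>>> move_arm([
  [[0, 0, -2.5, 0, 0, 0], [-4, 0, -2.5, 0, 0, 0], [-8, 0, -2.5, 0, 0, 0], [-11, 0, -2.5, 0, 0, 0], [-13, 0, -2.5, 0, 0, 0], [-15, 0, -2.5, 0, 0, 0], [-17, 0, -2.5, 0, 0, 0], [-19, 0, -2.5, 0, 0, 0], [-21, 0, -2.5, 0, 0, 0], [-23, 0, -2.5, 0, 0, 0], [-25, 0, -2.5, 0, 0, 0], [-27, 0, -2.5, 0, 0, 0], [-29, 0, -2.5, 0, 0, 0], [-31, 0, -2.5, 0, 0, 0], [-33, 0, -2.5, 0, 0, 0], [-35, 0, -2.5, 0, 0, 0], [-37, 0, -2.5, 0, 0, 0], [-39, 0, -2.5, 0, 0, 0], [-40, 0, -2.5, 0, 0, 0], [-40, 0, -2.5, 0, 0, 0]],
])

```text
time_s: 11.0
tcp_pos: [0.5547, 0.1073, 0.1215]
tool_rot: [0.0, 0.755, 0.656, -0.0]
contact_force: [0.6, 0.1, 0.1]
gripper_width: 0.351
```

```bash
python3 m.py 5
```

```text
11.1 [0.55478486 0.10732376 0.1215135 ] [-0.582081   -0.74931135  0.00681272]
```

View pics/tc_5.png

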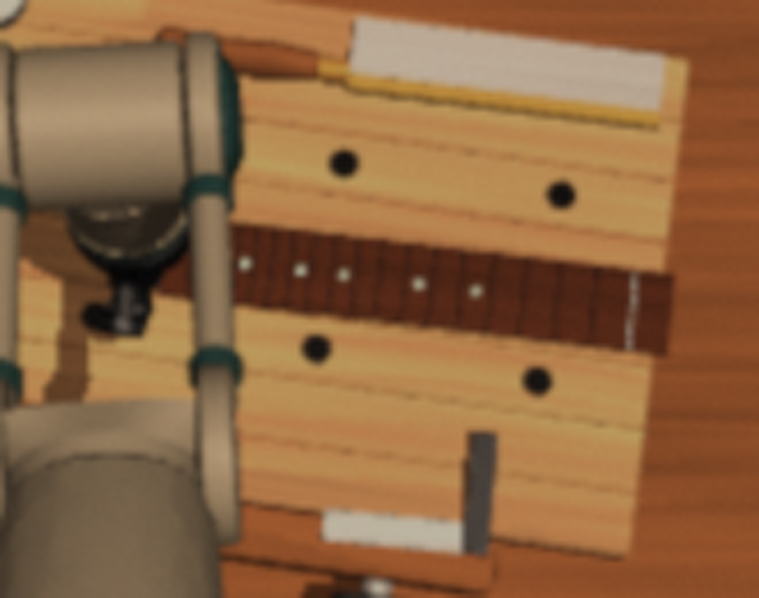

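View pics/sc_5.png

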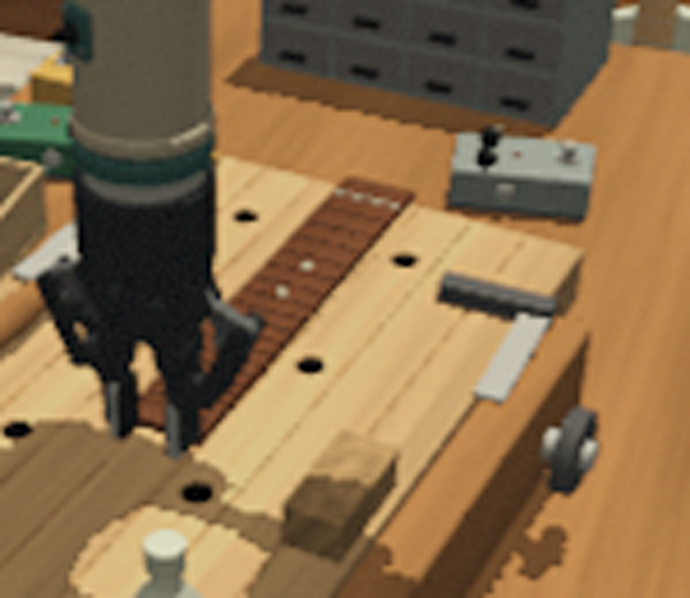

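The board's end now overhangs slightly and the line is at about (392,217), roughly 17 mm short of the edge. Measure.

Run:
```python
from h import *
measure(cv2.imread("pics/top_5.png")[...,::-1],312,390,392.2,r=(212,224))
```

```text
far yaw deg 1.73 n 77
near yaw deg 1.79 n 75
[[392.29998779296875, 212.0], [392.3999938964844, 213.0], [392.29998779296875, 214.0], [392.29998779296875, 215.0], [392.20001220703125, 216.0], [392.1000061035156, 217.0], [391.8999938964844, 218.0], [391.70001220703125, 219.0], [391.5, 220.0], [391.29998779296875, 221.0], [391.29998779296875, 222.0], [391.29998779296875, 223.0]]
line past edge mm: mean -18.14 per row [-18.9, -18.4, -18.1, -17.8, -17.8, -17.9, -18.0, -18.1, -18.3, -18.5, -18.1, -17.8] mid [ 0.5196 -0.1976  0.1264]
```

Rotation is slow because the tail sticks to the fingertips, so the board pivots about the contact. I'll steer by carrying the tail sideways (+y of the tool) while pushing.

>>> move_arm([
  [[-1.5, 0.4, 0, 0, 0, 0], [-3, 1, 0, 0, 0, 0], [-4.5, 1.6, 0, 0, 0, 0], [-6, 2.2, 0, 0, 0, 0], [-7.5, 2.8, 0, 0, 0, 0], [-9, 3.4, 0, 0, 0, 0], [-10.5, 4, 0, 0, 0, 0], [-12, 4.5, 0, 0, 0, 0], [-12, 4.5, 0, 0, 0, 0], [-12, 4.5, 0, 0, 0, 0]],
])

```text
time_s: 12.35
tcp_pos: [0.5575, 0.0948, 0.1214]
tool_rot: [0.0, 0.755, 0.656, -0.0]
contact_force: [-0.2, -0.9, 0.5]
gripper_width: 0.35
```

```bash
python3 m.py 6
python3 - <<'E'
from h import *
measure(cv2.imread("pics/top_6.png")[...,::-1],312,390,396.3,r=(213,225))
E
```

```text
12.45 [0.55748241 0.09484869 0.12145139] [ 0.20477157  0.45046291 -0.16562856]
far yaw deg 0.21 n 78
near yaw deg -0.08 n 72
[[396.29998779296875, 213.0], [396.3999938964844, 214.0], [396.29998779296875, 215.0], [396.29998779296875, 216.0], [396.20001220703125, 217.0], [395.79998779296875, 218.0], [395.70001220703125, 219.0], [395.6000061035156, 220.0], [395.3999938964844, 221.0], [395.29998779296875, 222.0], [395.29998779296875, 223.0], [395.29998779296875, 224.0]]
line past edge mm: mean -6.52 per row [-7.0, -6.6, -6.3, -6.0, -6.0, -6.7, -6.7, -6.8, -7.0, -6.7, -6.3, -6.1] mid [ 0.5168 -0.2089  0.1264]
```

View pics/tc_6.png

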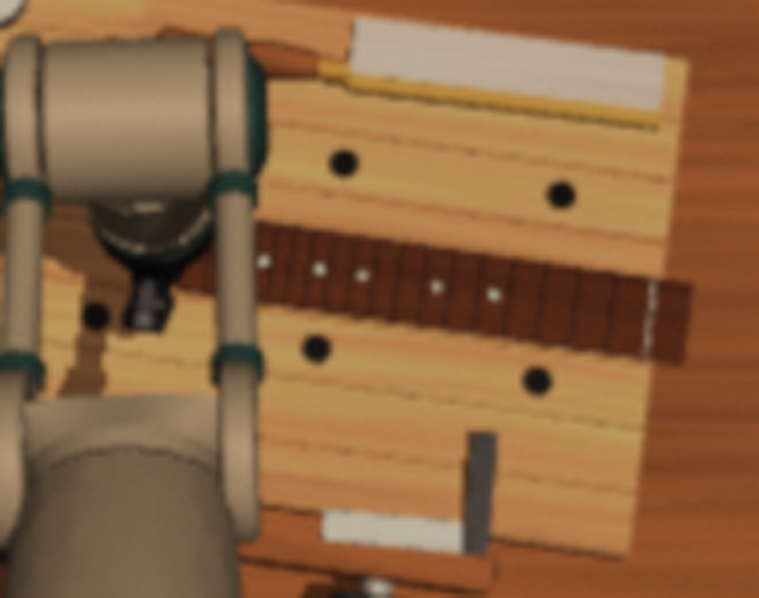

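View pics/sc_6.png

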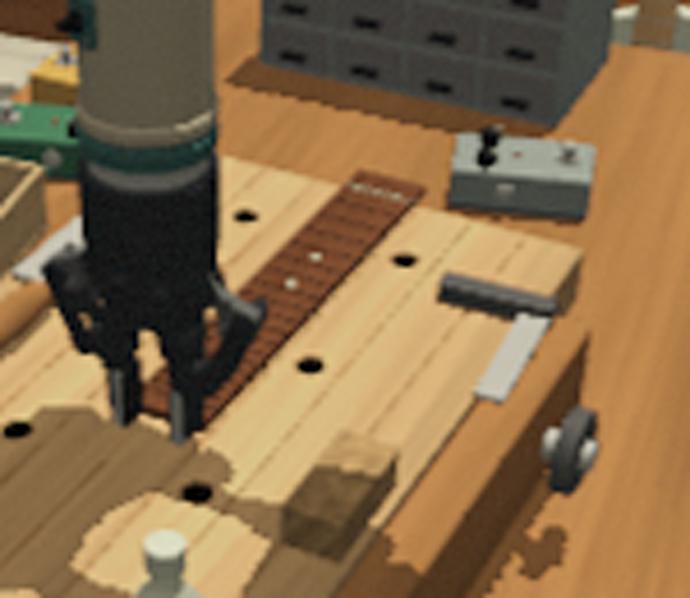

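Yaw is now about 0.1° and the line is 6.5 mm short of the edge. A straight push of 12 mm next, then I'll re-measure in both views.

>>> move_arm([
  [[-1, 0, 0, 0, 0, 0], [-2.5, 0, 0, 0, 0, 0], [-4, 0, 0, 0, 0, 0], [-5.5, 0, 0, 0, 0, 0], [-7, 0, 0, 0, 0, 0], [-8.5, 0, 0, 0, 0, 0], [-10, 0, 0, 0, 0, 0], [-11.3, 0, 0, 0, 0, 0], [-12, 0, 0, 0, 0, 0], [-12, 0, 0, 0, 0, 0], [-12, 0, 0, 0, 0, 0]],
])

```text
time_s: 13.82
tcp_pos: [0.5559, 0.083, 0.1215]
tool_rot: [0.0, 0.755, 0.656, -0.0]
contact_force: [-0.6, -0.8, -0.4]
gripper_width: 0.355
```

```bash
python3 m.py 7
python3 - <<'E'
from h import *
measure(cv2.imread("pics/top_7.png")[...,::-1],320,392,400.6,r=(213,226))
s=cv2.imread("pics/side_7.png")
cv2.imwrite("pics/sz7.png",cv2.resize(s[145:195,325:405],None,fx=9,fy=9,interpolation=cv2.INTER_CUBIC))
t=cv2.imread("pics/top_7.png")
cv2.imwrite("pics/tz7.png",cv2.resize(t[190:250,360:425],None,fx=9,fy=9,interpolation=cv2.INTER_CUBIC))
E
```

```text
13.925 [0.55594937 0.08301134 0.12152472] [ 0.4629496  -0.54981298 -0.21611059]
far yaw deg -0.01 n 72
near yaw deg -0.34 n 70
[[400.5, 213.0], [400.3999938964844, 214.0], [400.3999938964844, 215.0], [400.29998779296875, 216.0], [400.3999938964844, 217.0], [400.20001220703125, 218.0], [399.8999938964844, 219.0], [399.79998779296875, 220.0], [399.6000061035156, 221.0], [399.29998779296875, 222.0], [399.29998779296875, 223.0], [399.3999938964844, 224.0], [399.29998779296875, 225.0]]
line past edge mm: mean 5.32 per row [4.9, 5.0, 5.3, 5.5, 5.9, 5.8, 5.2, 5.3, 5.1, 4.7, 5.1, 5.5, 5.7] mid [ 0.5154 -0.2207  0.1264]
```

View pics/sz7.png

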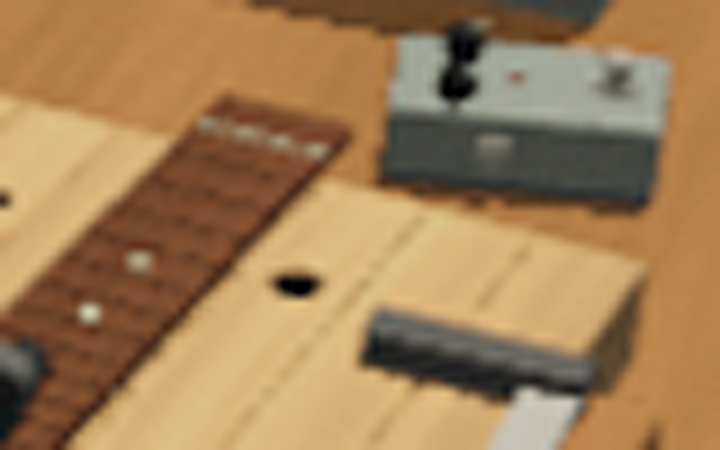

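View pics/tz7.png

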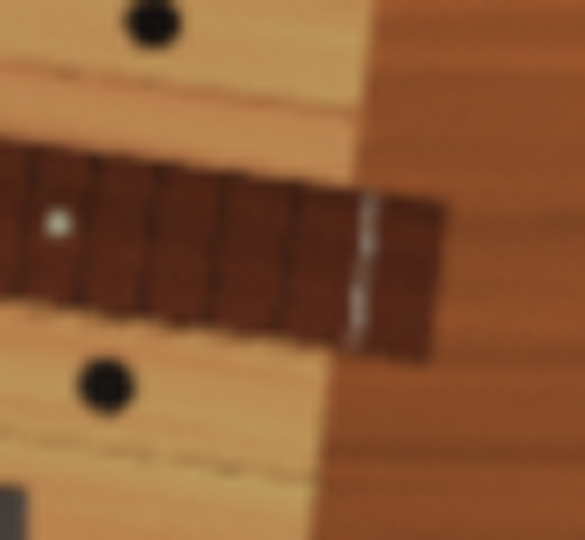

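The top zoom shows the white line just past the edge: line at zoom (368,215) against the edge line at about (353,190). Next, an independent check from the side view.

```bash
cat >> h.py <<'E'
def side(s):
    g=s[...,1].astype(float);k=s[...,2].astype(float)
    E=[]
    for u in list(range(367,394)):
        c=g[150:178,u]
        cr=[x for x in cross(c,150)]
        if cr: E.append((u,150+cr[-1]))
    return np.float32(E)
E
python3 - <<'E'
from h import *
# edge from the initial side picture (unobstructed, columns 345..390)
s=cv2.imread("pics/side0.png")[...,::-1];g=s[...,1].astype(float);E=[]
for u in [*range(336,369),*range(392,397)]:
    v0=round(147+ (u-300)*.265); 
    a=v0-2;c=g[a:a+14,u];i=[x for x in cross(c,148) if c[int(x)]<148]
    if i:E.append((u,a+i[0]))
E=np.float32(E);vx,vy,x,y=cv2.fitLine(E,cv2.DIST_HUBER,0,.01,.01).ravel();r=(E-[x,y])@[-vy,vx];print("res",r.std(),len(E),np.abs(r).max())
ok=np.abs(r)<.6;vx,vy,x,y=cv2.fitLine(E[ok],cv2.DIST_HUBER,0,.01,.01).ravel()
uv=np.array([[x+vx*t,y+vy*t] for t in(-25,25)]);W=plane("side",uv,.12);e=W[0]-W[1];e/=np.linalg.norm(e);
if e[0]<0:e=-e
o=np.array([e[1],-e[0],0]);print(W.round(4).tolist(),"edge angle",np.degrees(np.arctan2(e[1],e[0])))
for f,(ul,ur,v0,sl) in (("side0",(334,350,167,.28)),("side_5",(343,358,161,.25)),("side_7",(348,361,158.5,.24))):
    s=cv2.imread(f"pics/{f}.png")[...,::-1];w=s.astype(float)[...,2]
    L=[]
    for u in range(ul+1,ur):
        best=None
        c=w[150:175,u]; vv=v0+(u-ul)*sl; a=int(round(vv-150))-2;rr=c[a:a+6]-c[a:a+6].min()
        if rr.max()<25: continue
        rr=np.clip(rr-12,0,None);L.append((u,150+a+(rr*np.arange(6)).sum()/rr.sum()))
    P=plane("side",L,.1264);print(f,np.round(L,1).tolist());dd=1000*((P-W[0])@o);print("past edge",dd.mean().round(2),np.median(dd).round(2),dd.round(1).tolist())
E
```

```text
res 0.12570071 36 0.27462292
[[0.5879, -0.2276, 0.12], [0.4187, -0.2027, 0.12]] edge angle -8.387576281395834
side0 [[335.0, 166.4], [336.0, 169.1], [337.0, 169.1], [338.0, 168.5], [339.0, 167.6], [340.0, 170.0], [341.0, 170.1], [342.0, 169.4], [343.0, 170.9], [344.0, 171.4], [345.0, 171.1], [346.0, 170.3], [347.0, 171.3], [348.0, 170.7], [349.0, 172.1]]
past edge -70.02 -71.84 [-61.7, -75.0, -73.4, -68.4, -62.1, -73.7, -72.7, -67.4, -73.9, -75.6, -72.4, -66.6, -70.1, -65.4, -71.8]
side_5 [[344.0, 161.1], [345.0, 161.4], [346.0, 161.8], [347.0, 162.3], [348.0, 162.3], [349.0, 162.3], [350.0, 162.8], [351.0, 163.4], [352.0, 163.4], [353.0, 163.3], [354.0, 163.8], [355.0, 164.3], [356.0, 165.0], [357.0, 166.6]]
past edge -18.83 -18.01 [-17.1, -17.3, -18.3, -19.8, -18.2, -16.3, -17.5, -19.4, -17.8, -15.9, -17.1, -18.9, -21.1, -28.9]
side_7 [[349.0, 158.8], [350.0, 158.7], [351.0, 159.3], [352.0, 159.3], [353.0, 159.5], [354.0, 159.8], [355.0, 160.3], [356.0, 160.3], [357.0, 160.7], [358.0, 161.1], [359.0, 161.2], [360.0, 161.4]]
past edge 5.67 5.93 [4.7, 6.5, 4.5, 6.2, 6.4, 6.6, 4.7, 6.3, 5.6, 4.6, 5.6, 6.5]
```

The side view gives 5.7 mm and the top view 5.3 mm, so they agree. Push 2.5 mm more, then back the hand away from the tail and lift.

>>> move_arm([
  [[-0.6, 0, 0, 0, 0, 0], [-1.3, 0, 0, 0, 0, 0], [-2, 0, 0, 0, 0, 0], [-2.5, 0, 0, 0, 0, 0], [-2.5, 0, 0, 0, 0, 0], [-2.5, 0, 0, 0, 0, 0], [2, 0, 0, 0, 0, 0], [12, 0, 0, 0, 0, 0], [22, 0, 0, 0, 0, 0], [25, 0, -15, 0, 0, 0], [25, 0, -60, 0, 0, 0], [25, 0, -115, 0, 0, 0], [25, 0, -170, 0, 0, 0], [25, 0, -180, 0, 0, 0], [25, 0, -180, 0, 0, 0]],
])

```text
time_s: 15.8
tcp_pos: [0.5595, 0.1079, 0.3026]
tool_rot: [0.001, 0.754, 0.656, 0.001]
contact_force: [-0.0, -0.4, -0.5]
gripper_width: 0.349
```

```bash
python3 m.py 8
python3 - <<'E'
from h import *
measure(cv2.imread("pics/top_8.png")[...,::-1],320,392,401.5,r=(213,226))
E
```

```text
15.9 [0.55842139 0.1077956  0.30005679] [-0.66553529  0.2169851  -0.12916517]
far yaw deg 0.07 n 72
near yaw deg 0.02 n 69
[[401.3999938964844, 213.0], [401.29998779296875, 214.0], [401.29998779296875, 215.0], [401.29998779296875, 216.0], [401.20001220703125, 217.0], [400.79998779296875, 218.0], [400.6000061035156, 219.0], [400.3999938964844, 220.0], [400.29998779296875, 221.0], [400.3999938964844, 222.0], [400.29998779296875, 223.0], [400.29998779296875, 224.0], [400.20001220703125, 225.0]]
line past edge mm: mean 7.77 per row [7.4, 7.7, 8.1, 8.4, 8.3, 7.7, 7.2, 7.0, 7.2, 7.7, 7.9, 8.3, 8.2] mid [ 0.5155 -0.2232  0.1264]
```

View pics/tc_8.png

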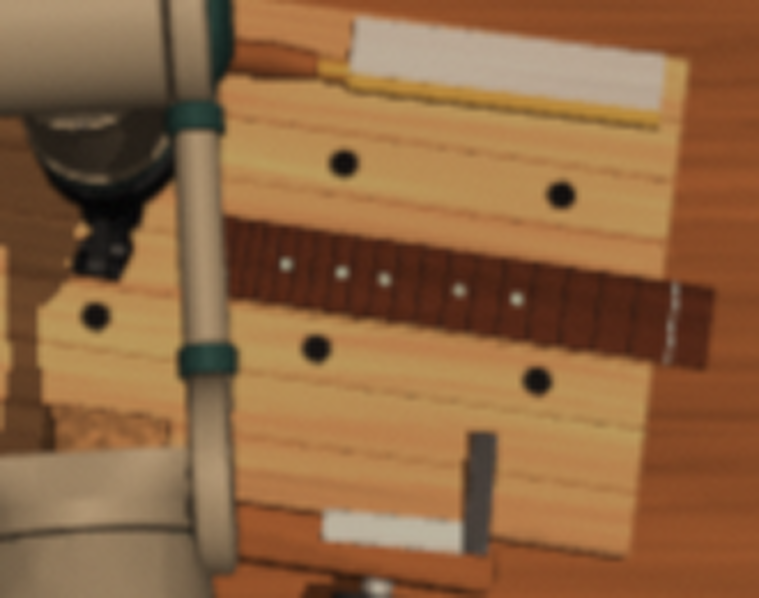

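View pics/side_8.png

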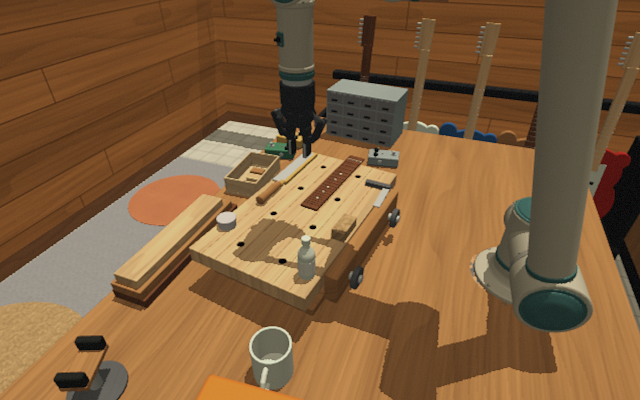

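The top view puts the line at 7.8 mm past the edge with yaw 0.05°. The hand is clear at z = 0.30, and the tools, glue, tin, cork, mug and pedal are where they started. Handing in.

```bash
python3 -c "
from plant import job;print(job.job_done())"
```

```text
the job is handed in; nothing more can be done
None
```

I slid the fretboard out over the bench's right-hand end by pushing its tail with the fingertips, never lifting it. I then backed the hand away, raised it clear to about 0.30 m, and handed the job in at about 16 s of the 64 s allowed.

**Final position:** after the hand was away, the top view put the white line 7.8 mm past the edge and the board square to within about 0.1°.

**Cross-check:** the side view was last measured before the final 2.5 mm push. It gave 5.7 mm against 5.3 mm from the top, which implies about 8.1 mm now. The bench edge's angle differed by 0.4° between the two views (−8.0° top, −8.4° side).

**Other things:** the saw, square, glue, cork, tin, stompbox and mug looked unmoved by eye in the last pictures. The highest reported contact force was about 6 N, when feeling for the bench top.

**What didn't work as planned:**
- The first push, with shut fingers, did not square the board, so I switched to partly open fingers and a small sideways steer.
- My side-view reading of the line in the very first picture was unreliable, so I did not use it.
- The measured height of the board's upper face came out 1–6 mm below the expected 126.4 mm (120.6–125.1 mm at the corners). I kept the expected height; at the far corner the gap was larger than the 2 mm calibration.

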